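# Pack the jar tray

## Task

Get the packing tray filled: lift the wooden spacer straight up out of the grooves of the widest cell and stand it upright in the empty returns tray, and put each of the three lidded jars upright, down on the floor of its own cell: the wide jar in the widest cell, the tall slim jar in the middle-sized cell, the small jar in the smallest. Set the jars down gently, do not drop them, and leave the two open jars standing where they are.

Things in the scene. Friction and masses are not known exactly. Their poses are not given: they have to be found in the camera images.
- jar_wide_mid (a point): the wide lidded jar: amber glass, paper label, flat brass-coloured lid; upright cylinder 64 mm diameter, 72 mm tall, about 260 g. Point at its centre, 36 mm above its underside; z along its axis.
- jar_tall_mid (a point): the tall slim lidded jar: same look, 50 mm diameter, 96 mm tall, about 220 g. Point at its centre, 48 mm above its underside; z along its axis.
- jar_small_mid (a point): the small lidded jar: same look, 36 mm diameter, 64 mm tall, about 90 g. Point at its centre, 32 mm above its underside; z along its axis.
- open_wide_mid (a point): look-alike to be left alone: open, empty amber jar without a lid, 64 mm diameter, 66 mm tall. Point at its centre, 33 mm above its underside.
- open_small_mid (a point): look-alike to be left alone: open, empty amber jar without a lid, 36 mm diameter, 58 mm tall. Point at its centre, 29 mm above its underside.
- spacer_mid (a point): the wooden spacer, at the start standing in the widest cell: an upright plank 113 mm long (x), 12 mm thick (y), 60 mm tall (z), with a cross-piece 24 mm wide (y) and 7 mm thick over the full height at each end, so that it is H-shaped from above; about 80 g. The end pieces sit in 22 mm deep T-grooves of the cell with 1.5 to 3 mm of play, so it comes out only straight up. Point at its centre, 30 mm above its underside. Grasp it across its thickness, in the middle.
- cell_wide: widest plywood cell of the packing tray: square opening 84 x 84 mm in a block 124 (x) x 96 (y) mm; origin at the centre of the underside of the block, the cell's inner floor 4 mm above it, rim 26 mm above it. z up, x across the tray's row of three cells, y along the row (cells 98 mm apart, in any order). Fixed. It has a vertical T-groove in the middle of each of its two x walls, and holds the spacer at the start. For the wide jar.
- cell_mid: middle-sized plywood cell of the packing tray: square opening 70 x 70 mm in a block 124 (x) x 96 (y) mm; origin at the centre of the underside of the block, the cell's inner floor 4 mm above it, rim 26 mm above it. z up, x across the tray's row of three cells, y along the row (cells 98 mm apart, in any order). Fixed. For the tall slim jar.
- cell_small: smallest plywood cell of the packing tray: square opening 56 x 56 mm in a block 124 (x) x 96 (y) mm; origin at the centre of the underside of the block, the cell's inner floor 4 mm above it, rim 26 mm above it. z up, x across the tray's row of three cells, y along the row (cells 98 mm apart, in any order). Fixed. For the small jar.
- returns_tray: the empty shallow cardboard returns tray, outside 148 (x) x 92 (y) x 22 (z) mm, walls and floor 4 mm; origin at the centre of its underside, x along its length, z up. Fixed. It stands at one side of the packing tray; a tray like it, on the other side, is full of jar lids.
Things that resemble listed ones, but are neither listed nor needed, are in the scene too. Leave any red or turquoise look-alike of the part that bears open_small_mid alone.

How it is judged:
By the outcome, as a careful person would: the job done as asked, in the order asked, and still so for the second after the job is handed in, with the robot touching nothing.
It also fails if it takes over 99 s, if anything falls off the work surface, if the arm or the gripper's body presses on something with over 40 N, if the wrist force passes 120 N, or if a joint passes its speed limit or range.

## Robot

A 7-joint arm with a two-finger parallel gripper is mounted at the origin on the work surface. World frame = base frame: x ahead of the robot, y to its left, z up, the work surface at z = 0. Lengths are in m, angles in rad, forces in N, time in s.
With the tool pointing down it reaches from about 0.425 to 1.025 m from the base axis. Payload 9.4 kg.
Tool frame: the origin (TCP) lies at the very end of the fingers, on their centre line; the grasp point (between the pads) lies arm.pinch_z behind it (arm.pinch_z is the distance from the TCP to the grasp point, in m); z points along the fingers, y is the line along which they close (so a half turn about z gives the same grasp; the last joint's range is limited). The gripper opens to 85 mm and grips with 20 to 120 N. Pads are 22 mm wide; open, the fingers measure 114 mm over their backs; the gripper's body (76 mm by 85 mm) begins 54 mm behind the grasp point. The pads swing forward as they close: fully open they stand 13 mm farther back than shut.
Start: joints at [1.247, 0.599, -0.003, 1.599, 0.002, 0.943, -0.08], TCP at [0.177, -0.703, 0.231] pointing down, gripper open.
Joint ranges: [-2.57, 2.57], [-0.35, 1.97], [-1.29, 1.29], [0.11, 2.56], [-1.05, 4.19], [0.11, 1.86], [-2.63, 2.63]. Speed limits (rad/s): [2.22, 2.22, 3.01, 3.01, 3.14, 3.14, 3.14].

## Interface

Orientations are given as [roll, pitch, yaw] about the fixed x, y, z axes, in that order (R = Rz(yaw) Ry(pitch) Rx(roll)).
In Python, from workcell import monitor, viewer, arm gives the robot as it stands.
- The arm moves only by the tool apply_moves, never from a script. Its argument "plan" is a list of rows, each a list of 5 numbers: the finger opening in mm, from 0 to 85.4, then the shift along the tool's x, y, z scaled (see below), then the turn about the tool's z scaled (see below). A call has 1 to 5 rows; each row shifts and turns the commanded pose from where the row before left it, along the tool's axes as they then stand; what a row does not reach is not made up. The controller multiplies each number of a shift by 1 m and each number of a turn by pi/2 rad. A row lasts 1/10 s, in which the tool goes at most 50 mm and 8.59 degrees, less where a joint would pass 70% of its speed; a pose out of reach is approached as far as the arm can. A call with a number of a shift or a turn outside -1 to 1 is refused whole. A call with a gripper value outside its range is refused whole. The fingers move at their own pace and stop on an object; the grip force is fixed at half the most. Time passes only in rows, so rows that do not move let the fingers close. It gives the time, the measured TCP pose, the force, the opening and the grip force at its end, in the units of the state.
- monitor.state(): the state, without advancing time (a new reading comes with each control period).
- viewer.grab_frame(name): name is "side" or "top"; returns (picture, depth): 400x640x3 uint8, red, green, blue; 400x640 float32, m along the optical axis (not along the pixel's ray), 0 where there is no reading.
- viewer.calibration(name): a dict with "K" (3x3 intrinsics, pixels), "camera_from_world" (4x4, takes a point from world to camera coordinates). Camera axes: x right, y down, z forward; pixel columns grow to the right and rows downward; lengths in m; the calibration is good to about 2 mm. A picture is of the moment at which its call begins. calibration takes no time and is no camera call.
- arm.hand_in(): hands the job in; it is judged then, once.
Trained networks look in the newest picture that a camera, given by its name, has taken for a name from the list of things; names that differ only in an ending like _2 or _b are one class to them, and where a whole thing is asked for, a point or a joint stands for the part that bears it (a point fixed in the world has none). Each returns a list of dicts, best first, with "confidence" (0 to 1); they miss things now and then, are a little off and sometimes report something else, mostly with a low value. They report only what shows in the picture. A call takes as long as a camera call. They do not tell look-alikes from the thing itself.
- viewer.spot_in(camera, name): "box" ([left, top, right, bottom] in pixels, round what is visible of it).
- viewer.mark_of(camera, name): "pixel" ([row, column] in pixels: a listed point, or the origin of a listed thing).
The state is a dict: "clock": time; "qpos": joint angles; "qvel": joint speeds; "tau": joint torques, N m; "eef_pos": TCP position; "tcp_rot": TCP orientation; "ft_force": force on the tool from outside, world axes, zero at the start; "torque": the same for the moment, N m; "opening": opening from 0.0 (shut) to 1.0 (fully open); "grasp_force": force on a finger pad.
Only numpy, scipy, OpenCV 4.12 (cv2) and the standard library are available. Lean on these libraries where they do the work, as an engineer would, in place of code of your own. Each camera call takes 0.05 s, during which the arm holds its last target. There are 200 camera calls.

## Working session

There is one attempt and no reset: what is moved stays moved. The work goes in short steps, Python scripts to look and compute and a tool call to move; the robot and the scene stay as the last step left them, time stands still between calls to the robot, and variables do not carry over. Pictures are saved under pics/ and viewed, at most 14 in all, crops included, and the job is handed in when it is done.

Besides the shell and the picture viewer there is one more tool, called after "Call:" by a JSON object that holds its "name" and its "arguments", one argument or row to a line. apply_moves: Moves the arm, as the interface text tells. Its arguments: {"type":"object","properties":{"plan":{"type":"array"}},"required":["plan"]}

```bash
mkdir -p pics
cat > h.py <<'E'
import numpy as np, cv2
from workcell import monitor, viewer, arm
def unproj(cam,r,c,z=None,d=None):
    k=viewer.calibration(cam);K=k["K"];T=np.linalg.inv(k["camera_from_world"])
    ray=np.linalg.inv(K)@[c,r,1.0]
    if z is not None:
        o=T[:3,3];w=T[:3,:3]@ray;return o+w*(z-o[2])/w[2]
    return (T@np.r_[ray*d,1])[:3]
def cloud(cam,D):
    k=viewer.calibration(cam);K=k["K"];T=np.linalg.inv(k["camera_from_world"])
    r,c=np.mgrid[:400,:640];P=np.stack([c,r,np.ones_like(c)],-1)@np.linalg.inv(K).T*D[...,None]
    return P@T[:3,:3].T+T[:3,3]
def proj(cam,p):
    k=viewer.calibration(cam);q=k["K"]@(k["camera_from_world"]@np.r_[p,1])[:3];return q[1]/q[2],q[0]/q[2]
E
python3 - <<'E'
from h import *
np.set_printoptions(precision=4,suppress=True)
for n in("top","side"):
    I,D=viewer.grab_frame(n);cv2.imwrite(f"pics/{n}0.png",I[...,::-1]);np.save(f"{n}0.npy",D)
    k=viewer.calibration(n);T=np.linalg.inv(k["camera_from_world"]);print(n,T[:3,3],T[:3,2],k["K"][0,0])
Z=dict(jar_wide_mid=.036,jar_tall_mid=.048,jar_small_mid=.032,open_wide_mid=.033,open_small_mid=.029,spacer_mid=.034,cell_wide=0,cell_mid=0,cell_small=0,returns_tray=0)
for nm,z in Z.items():
    for cam in("top","side"):
        for d in viewer.mark_of(cam,nm)[:4]:
            print(nm,cam,round(d["confidence"],2),np.round(d["pixel"]),unproj(cam,*d["pixel"],z=z)[:2])
s=monitor.state();print(s,arm.pinch_z)
E
```

```text
top [0.3983 0.006  1.1441] [ 0.0749  0.0115 -0.9971] 402.37816430654135
side [0.146  0.5762 0.7444] [ 0.3626 -0.5977 -0.7151] 396.8705689454185
jar_wide_mid top 0.64 [197. 418.] [ 0.4626 -0.2711]
jar_wide_mid side 0.58 [146. 376.] [ 0.4676 -0.2769]
jar_tall_mid top 0.87 [192. 325.] [ 0.4821 -0.016 ]
jar_tall_mid side 0.83 [197. 330.] [ 0.4742 -0.0231]
jar_small_mid top 0.58 [206. 271.] [0.4506 0.1347]
jar_small_mid side 0.86 [248. 305.] [0.4525 0.1308]
open_wide_mid top 0.76 [212. 222.] [0.436  0.2701]
open_wide_mid side 0.81 [294. 272.] [0.4487 0.262 ]
open_small_mid top 0.74 [205. 273.] [0.4525 0.1278]
open_small_mid top 0.66 [238. 350.] [ 0.3554 -0.0808]
open_small_mid top 0.6 [230. 385.] [ 0.3752 -0.1783]
open_small_mid top 0.5 [260. 393.] [ 0.2931 -0.1987]
open_small_mid side 0.88 [206. 385.] [ 0.3526 -0.081 ]
open_small_mid side 0.73 [188. 428.] [ 0.283  -0.1942]
open_small_mid side 0.64 [178. 390.] [ 0.3804 -0.1802]
open_small_mid side 0.61 [180. 356.] [ 0.4567 -0.1296]
spacer_mid top 0.81 [122. 374.] [ 0.6759 -0.1598]
spacer_mid side 0.94 [146. 295.] [ 0.6693 -0.1623]
cell_wi
[... 300 characters left out ...]
71 [172. 285.] [ 0.6568 -0.0874]
returns_tray top 0.78 [157. 463.] [ 0.5757 -0.4136]
returns_tray top 0.25 [122. 371.] [ 0.6859 -0.1554]
returns_tray side 0.85 [123. 363.] [ 0.5718 -0.4088]
{'clock': 1.1, 'qpos': array([ 1.2473,  0.5993, -0.0025,  1.5994,  0.0018,  0.9429, -0.0798]), 'qvel': array([-0.0004,  0.0003,  0.0009, -0.0009,  0.    ,  0.0004,  0.002 ]), 'tau': array([ -0.0002, -77.6252,   1.5637, -25.8385,   0.0123,   0.0022,
        -0.    ]), 'eef_pos': array([ 0.1771, -0.703 ,  0.2313]), 'tcp_rot': array([3.1416, 0.    , 0.2468]), 'ft_force': array([ 0.2074, -0.4614,  0.5053]), 'torque': array([-0.0058, -0.0013, -0.0208]), 'grasp_force': 0.0, 'opening': 1.0010930532457465} 0.0187
```

View pics/top0.png

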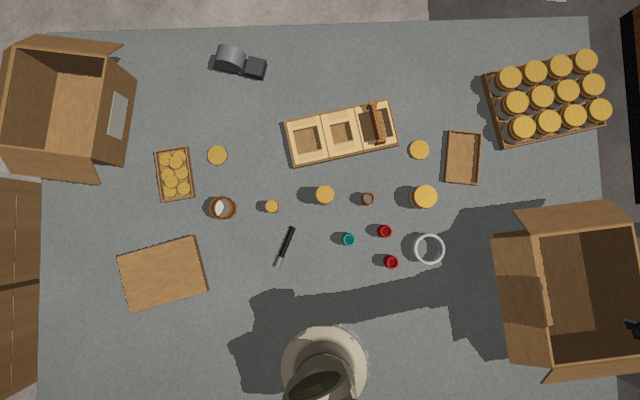

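View pics/side0.png

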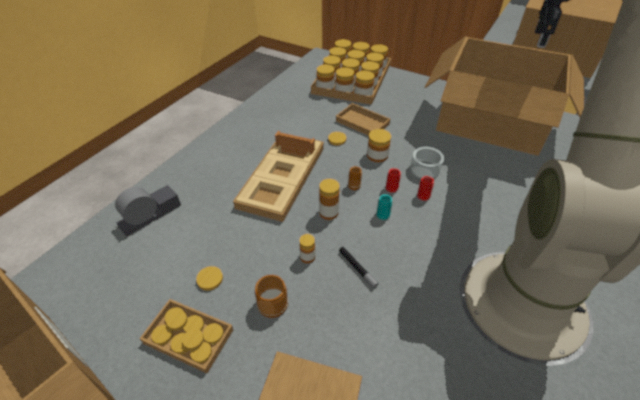

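```bash
cat > meas.py <<'E'
from h import *
np.set_printoptions(precision=4,suppress=True)
def rect(Q):
    (c,s,a)=cv2.minAreaRect((Q*1000).astype(np.float32));return np.round(c,1),np.round(s,1),round(a,1)
def run(cams=("top","side")):
    for cam in cams:
        D=np.load(cam+"0.npy");P=cloud(cam,D);ok=D>0
        def sel(c,r,lo,hi):return P[ok&(np.hypot(P[...,0]-c[0],P[...,1]-c[1])<r)&(P[...,2]>lo)&(P[...,2]<hi)]
        for n,c,h in(("wide",(.46,-.275),.072),("tall",(.478,-.018),.096),("small",(.452,.133),.064),("openw",(.44,.268),.066),("opens",(.455,-.13),.058)):
            Q=sel(c,.06,h-.012,h+.012);x,r=cv2.minEnclosingCircle((Q[:,:2]*1000).astype(np.float32));print(cam,n,len(Q),np.round(x,1),round(r,1),"z",np.median(Q[:,2]), "rectc",rect(Q[:,:2])[:2])
        print("spacer",rect(sel((.676,-.16),.09,.055,.075)[:,:2]))
        print("tray",rect(sel((.655,-.07),.2,.020,.034)[:,:2]))
        print("ret",rect(sel((.573,-.411),.11,.014,.03)[:,:2]))
        print("table z",np.median(sel((.5,.05),.03,-.02,.02)[:,2]))
if __name__=="__main__":
    run()
    I=cv2.imread("pics/top0.png")[90:270,200:450];cv2.imwrite("pics/crop1.png",cv2.resize(I,None,fx=3.2,fy=3.2,interpolation=2))
E
python3 meas.py
```

```text
top wide 441 [ 462.9 -283. ] 31.5 z 0.0721511517906559 rectc (array([ 463.4, -283.1]), array([62.2, 59. ]))
top tall 258 [473.9 -14.5] 24.0 z 0.09628497004023362 rectc (array([473.5, -14.5]), array([44.5, 46.3]))
top small 128 [447.3 128.9] 16.8 z 0.06370992024704902 rectc (array([447.7, 128.2]), array([31.6, 32.4]))
top openw 149 [446.5 265.3] 31.0 z 0.06505176363133702 rectc (array([446. , 265.5]), array([59.7, 58.3]))
top opens 70 [ 462.5 -133.1] 17.3 z 0.05649001805436249 rectc (array([ 462.2, -132.6]), array([31.9, 32.3]))
spacer (array([ 669.4, -162.4]), array([112.9,  23.8]), 10.9)
tray (array([589.4, -78.7]), array([263.4, 304.4]), 10.8)
ret (array([ 573.5, -408.2]), array([212.6, 149. ]), 81.8)
table z 0.0002844676683821934
side wide 303 [ 460.8 -281.8] 32.8 z 0.07190167463058383 rectc (array([ 461.9, -281.6]), array([60.5, 62.3]))
side tall 289 [472.4 -14.6] 25.0 z 0.09619793221223472 rectc (array([472.1, -14.3]), array([44.9, 49.1]))
side small 195 [447.1 129.4] 17.9 z 0.06404215890712439 rectc (array([447., 129.]), array([30.9, 34.8]))
side openw 365 [445.8 268.4] 31.9 z 0.06397008724837916 rectc (array([444.8, 267.9]), array([59.9, 60.9]))
side opens 109 [ 461.2 -132.7] 17.4 z 0.05432728942789611 rectc (array([ 460. , -132.5]), array([33.6, 31.9]))
spacer (array([ 668.4, -162.7]), array([114.4,  28.5]), 12.0)
tray (array([588. , -77.8]), array([264.4, 305.9]), 10.7)
ret (array([ 586.7, -410.7]), array([162.4, 177.1]), 52.3)
table z 0.0004225217059027342
```

View pics/crop1.png

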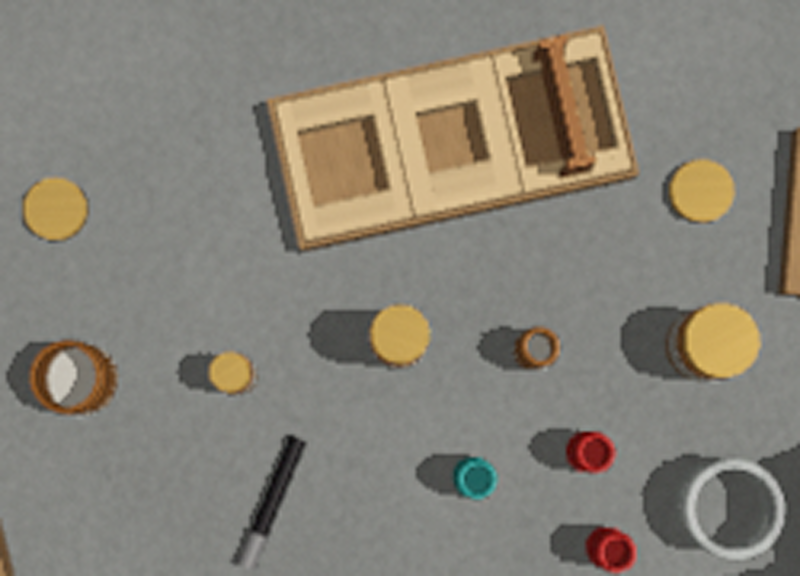

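```bash
cat > m2.py <<'E'
from meas import *
for cam in("top","side"):
    D=np.load(cam+"0.npy");P=cloud(cam,D)[D>0]
    for name,c,yaw,hl,lo,hi in(("tray",(.65,-.065),np.radians(10.9),(.085,.165),.021,.032),("ret",(.573,-.411),np.radians(-8.2),(.095,.068),.015,.028)):
        u=np.array([[np.cos(yaw),np.sin(yaw)],[-np.sin(yaw),np.cos(yaw)]]);L=(P[:,:2]-c)@u.T
        Q=P[(abs(L)<hl).all(1)&(P[:,2]>lo)&(P[:,2]<hi)];print(cam,name,len(Q),rect(Q[:,:2]),np.median(Q[:,2]))
        if name=="tray":
            (x,s,a)=cv2.minAreaRect(Q[:,:2].astype(np.float32));
            for k in(-1,0,1):print("  cell",k,x+k*.098*u[1])
E
python3 m2.py
```

```text
top tray 2591 (array([651.3, -66.8]), array([137.4, 304.4]), 10.9) 0.02924382033416073
  cell -1 [ 0.6699 -0.1631]
  cell 0 [ 0.6513 -0.0668]
  cell 1 [0.6328 0.0294]
top ret 357 (array([ 573.2, -408.1]), array([ 94.6, 148.9]), 82.5) 0.02147704429003361
side tray 2457 (array([649.9, -66. ]), array([138.4, 305.9]), 10.7) 0.029704518457960405
  cell -1 [ 0.6684 -0.1623]
  cell 0 [ 0.6499 -0.066 ]
  cell 1 [0.6313 0.0302]
side ret 281 (array([ 571.1, -407. ]), array([ 99.2, 150.7]), 82.2) 0.020500189655311418
```

```bash
cat > go.py <<'E'
import sys
from h import *
def go(x,y,z,yaw):
    s=monitor.state();p=s["eef_pos"];w=s["tcp_rot"][2];d=np.array([x,y,z])-p;dw=(w-yaw+np.pi)%(2*np.pi)-np.pi
    for a in(w,yaw):print("tool@%.3f"%a,np.round([d[0]*np.cos(a)+d[1]*np.sin(a),d[0]*np.sin(a)-d[1]*np.cos(a),-d[2]],4),end=" ")
    print("turn",round(dw/(np.pi/2),4),"t",round(s["clock"],2),"p",np.round(p,4),"rot",np.round(s["tcp_rot"],3),"F",np.round(s["ft_force"],1),"op",round(s["opening"],3),"g",round(s["grasp_force"],1))
go(*map(float,sys.argv[1:5]))
E
python3 go.py .669 -.1625 .13 .19
python3 - <<'E'
from h import *
for c in("top","side"):
    D=np.load(c+"0.npy");P=cloud(c,D)[D>0];m=(np.hypot(P[:,0]-.669,P[:,1]+.1625)<.03)&(P[:,2]>.05);print(np.median(P[m,2]),P[m].mean(0),m.sum())
    m=(np.hypot(P[:,0]-.632,P[:,1]-.030)<.02);print("midfloor",np.median(P[m,2]))
E
```

```text
tool@0.247 [ 0.609  -0.404   0.1013] tool@0.190 [ 0.5851 -0.4379  0.1013] turn 0.0362 t 1.1 p [ 0.1771 -0.703   0.2313] rot [3.142 0.    0.247] F [ 0.2 -0.5  0.5] op 1.001 g 0.0
0.06731239248964238 [ 0.66879466 -0.16162778  0.0664922 ] 121
midfloor 0.00854165048684341
0.06374151074763534 [ 0.66888423 -0.15942297  0.06242992] 148
midfloor 0.008475849799470858
```

Call:
{"name": "apply_moves", "arguments": {
  "plan": [
    [85, 0, 0, 0, 0.036],
    [85, 0.039, -0.0292, 0, 0],
    [85, 0.039, -0.0292, 0, 0],
    [85, 0.039, -0.0292, 0, 0],
    [85, 0.039, -0.0292, 0, 0]
  ]
}}

```text
clock: 1.6
eef_pos: [0.3093, -0.5574, 0.2314]
tcp_rot: [3.141, -0.0, 0.19]
ft_force: [0.1, -1.0, -0.2]
opening: 0.997
grasp_force: 0.0
```

Call:
{"name": "apply_moves", "arguments": {
  "plan": [
    [50, 0.039, -0.0292, 0, 0],
    [50, 0.039, -0.0292, 0, 0],
    [50, 0.039, -0.0292, 0, 0],
    [50, 0.039, -0.0292, 0, 0],
    [50, 0.039, -0.0292, 0, 0]
  ]
}}

```text
clock: 2.1
eef_pos: [0.4733, -0.3771, 0.2315]
tcp_rot: [3.141, -0.0, 0.19]
ft_force: [1.5, -0.4, 0.5]
opening: 0.583
grasp_force: 0.0
```

Call:
{"name": "apply_moves", "arguments": {
  "plan": [
    [50, 0.039, -0.0292, 0, 0],
    [50, 0.039, -0.0292, 0, 0],
    [50, 0.039, -0.0292, 0, 0],
    [50, 0.039, -0.0292, 0.02, 0],
    [50, 0.039, -0.0292, 0.02, 0]
  ]
}}

```text
clock: 2.6
eef_pos: [0.6343, -0.2005, 0.1936]
tcp_rot: [3.141, -0.002, 0.19]
ft_force: [0.3, -0.5, 0.5]
opening: 0.588
grasp_force: 0.0
```

Call:
{"name": "apply_moves", "arguments": {
  "plan": [
    [50, 0.039, -0.0292, 0.02, 0],
    [50, 0, 0, 0.03, 0],
    [50, 0, 0, 0.02, 0],
    [50, 0, 0, 0, 0],
    [50, 0, 0, 0, 0]
  ]
}}

```text
clock: 3.1
eef_pos: [0.6638, -0.1681, 0.1246]
tcp_rot: [3.142, 0.0, 0.19]
ft_force: [0.2, 0.3, 0.4]
opening: 0.585
grasp_force: 0.0
```

```bash
python3 go.py .669 -.1625 .038 .19
python3 - <<'E'
from h import *
I,D=viewer.grab_frame("side");cv2.imwrite("pics/s1.png",cv2.resize(I[60:260,200:450,::-1],None,fx=3,fy=3))
E
```

```text
tool@0.190 [ 0.0062 -0.0045  0.0866] tool@0.190 [ 0.0062 -0.0045  0.0866] turn -0.0001 t 3.1 p [ 0.6638 -0.1681  0.1246] rot [3.142 0.    0.19 ] F [0.2 0.3 0.4] op 0.585 g 0.0
```

View pics/s1.png

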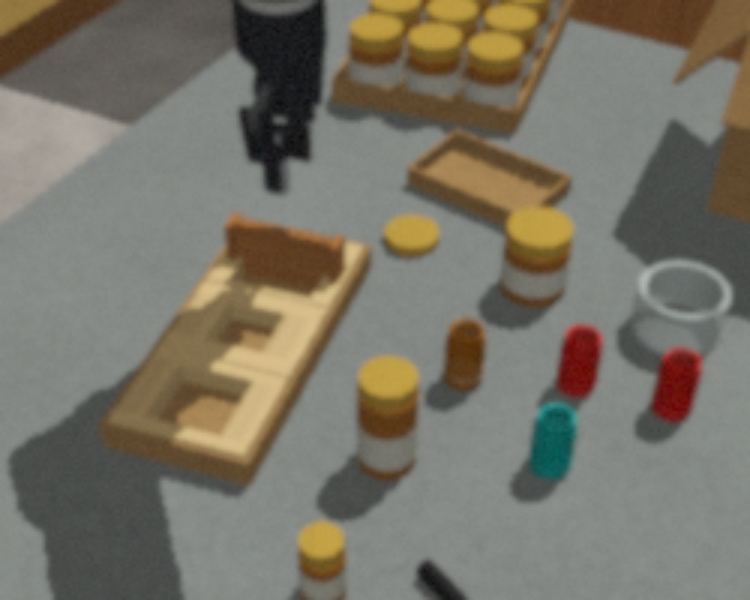

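The gripper hangs above the spacer (crop ~(285,250)); the open small jar (crop (465,355)) and its red/turquoise look-alikes stand clear. I'll correct the offset and descend.

Call:
{"name": "apply_moves", "arguments": {
  "plan": [
    [50, 0.006, -0.0045, 0.02, 0],
    [50, 0, 0, 0.03, 0],
    [50, 0, 0, 0.02, 0],
    [50, 0, 0, 0.015, 0],
    [50, 0, 0, 0, 0]
  ]
}}

```text
clock: 3.65
eef_pos: [0.6683, -0.1625, 0.0385]
tcp_rot: [-3.141, 0.001, 0.19]
ft_force: [0.2, -0.0, -0.3]
opening: 0.585
grasp_force: 0.0
```

Call:
{"name": "apply_moves", "arguments": {
  "plan": [
    [30, 0, 0, 0, 0],
    [0, 0, 0, 0, 0],
    [0, 0, 0, 0, 0],
    [0, 0, 0, 0, 0],
    [0, 0, 0, 0, 0]
  ]
}}

```text
clock: 4.15
eef_pos: [0.6696, -0.1625, 0.0407]
tcp_rot: [3.141, -0.002, 0.19]
ft_force: [-1.3, -1.6, 6.8]
opening: 0.13
grasp_force: 59.1
```

Call:
{"name": "apply_moves", "arguments": {
  "plan": [
    [0, 0, 0, -0.01, 0],
    [0, 0, 0, -0.015, 0],
    [0, 0, 0, -0.02, 0],
    [0, 0, 0, -0.02, 0],
    [0, 0, 0, -0.02, 0]
  ]
}}

```text
clock: 4.65
eef_pos: [0.6688, -0.1622, 0.1264]
tcp_rot: [3.141, -0.001, 0.19]
ft_force: [0.1, 0.7, -0.3]
opening: 0.133
grasp_force: 58.4
```

```bash
python3 go.py .5725 -.4078 .13 -.133
python3 - <<'E'
from h import *
I,D=viewer.grab_frame("side");cv2.imwrite("pics/s2.png",cv2.resize(I[60:260,200:450,::-1],None,fx=3,fy=3))
E
```

```text
tool@0.190 [-0.141   0.2229 -0.0036] tool@-0.133 [-0.0629  0.2562 -0.0036] turn 0.2058 t 4.65 p [ 0.6688 -0.1622  0.1264] rot [ 3.141e+00 -1.000e-03  1.900e-01] F [ 0.1  0.7 -0.3] op 0.133 g 58.4
```

View pics/s2.png

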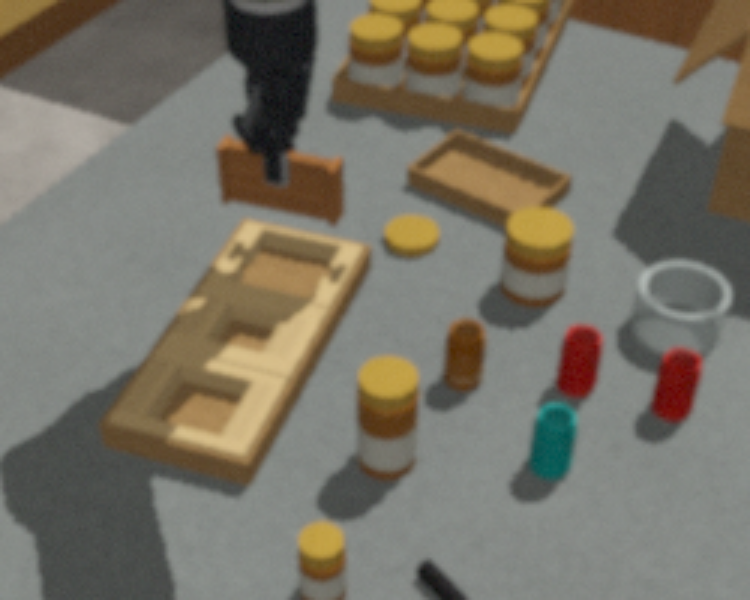

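The spacer is out and level in the grip (crop (280,180)). Now to the returns tray (crop (490,175)).

Call:
{"name": "apply_moves", "arguments": {
  "plan": [
    [0, 0, 0, 0, 0.07],
    [0, 0, 0, 0, 0.07],
    [0, 0, 0, 0, 0.066],
    [0, -0.0105, 0.0427, 0, 0],
    [0, -0.0105, 0.0427, 0, 0]
  ]
}}

```text
clock: 5.2
eef_pos: [0.6373, -0.2429, 0.125]
tcp_rot: [-3.141, -0.001, -0.129]
ft_force: [0.4, -1.3, -0.5]
opening: 0.127
grasp_force: 58.6
```

Call:
{"name": "apply_moves", "arguments": {
  "plan": [
    [0, -0.0105, 0.0427, 0, 0],
    [0, -0.0105, 0.0427, 0, 0],
    [0, -0.0105, 0.0427, 0, 0],
    [0, -0.0105, 0.0427, 0, 0],
    [0, 0, 0, 0, 0]
  ]
}}

```text
clock: 5.7
eef_pos: [0.5675, -0.4163, 0.1253]
tcp_rot: [3.136, 0.001, -0.143]
ft_force: [-1.0, -0.8, -0.6]
opening: 0.132
grasp_force: 58.6
```

Call:
{"name": "apply_moves", "arguments": {
  "plan": [
    [0, 0, 0, 0, 0],
    [0, 0, 0, 0, 0]
  ]
}}

```text
clock: 5.9
eef_pos: [0.573, -0.4065, 0.1247]
tcp_rot: [-3.141, -0.001, -0.132]
ft_force: [0.5, 0.2, -1.6]
opening: 0.13
grasp_force: 58.6
```

```bash
python3 go.py .5725 -.4078 .041 -.133
python3 - <<'E'
from h import *
I,D=viewer.grab_frame("top");cv2.imwrite("pics/t3.png",cv2.resize(I[80:230,360:560,::-1],None,fx=4,fy=4))
E
```

```text
tool@-0.132 [-0.0003  0.0013  0.0837] tool@-0.133 [-0.0003  0.0013  0.0837] turn 0.0005 t 5.9 p [ 0.573  -0.4065  0.1247] rot [-3.141e+00 -1.000e-03 -1.320e-01] F [ 0.5  0.2 -1.6] op 0.13 g 58.6
```

View pics/t3.png

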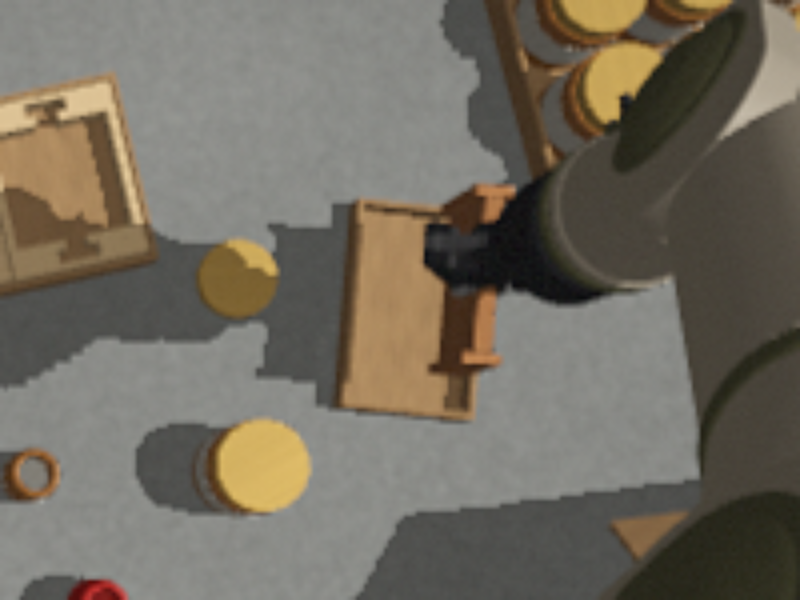

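The spacer looks displaced to the right edge of the tray only by parallax (~48 mm at that height), and it is parallel with it. Descend.

Call:
{"name": "apply_moves", "arguments": {
  "plan": [
    [0, 0, 0, 0.03, 0],
    [0, 0, 0, 0.03, 0],
    [0, 0, 0, 0.015, 0],
    [0, 0, 0, 0.007, 0],
    [0, 0, 0, 0, 0]
  ]
}}

```text
clock: 6.45
eef_pos: [0.5725, -0.407, 0.0418]
tcp_rot: [-3.141, 0.001, -0.132]
ft_force: [-0.5, -0.1, -0.3]
opening: 0.131
grasp_force: 58.7
```

Call:
{"name": "apply_moves", "arguments": {
  "plan": [
    [0, 0, 0, 0.002, 0],
    [0, 0, 0, 0.002, 0],
    [0, 0, 0, 0.001, 0],
    [0, 0, 0, 0, 0],
    [0, 0, 0, 0, 0]
  ]
}}

```text
clock: 6.95
eef_pos: [0.5724, -0.4079, 0.0376]
tcp_rot: [3.141, -0.0, -0.133]
ft_force: [0.8, 0.6, -1.1]
opening: 0.132
grasp_force: 58.7
```

Call:
{"name": "apply_moves", "arguments": {
  "plan": [
    [0, 0, 0, 0.001, 0],
    [0, 0, 0, 0.001, 0],
    [0, 0, 0, 0, 0],
    [0, 0, 0, 0, 0]
  ]
}}

```text
clock: 7.35
eef_pos: [0.5724, -0.408, 0.0367]
tcp_rot: [3.141, -0.001, -0.134]
ft_force: [-2.9, 2.1, 11.3]
opening: 0.13
grasp_force: 60.4
```

Contact at 11 N. Release gently and rise.

Call:
{"name": "apply_moves", "arguments": {
  "plan": [
    [20, 0, 0, 0, 0],
    [25, 0, 0, 0, 0],
    [40, 0, 0, 0, 0],
    [40, 0, 0, 0, 0]
  ]
}}

```text
clock: 7.75
eef_pos: [0.5722, -0.4077, 0.0351]
tcp_rot: [-3.141, 0.0, -0.133]
ft_force: [0.1, 0.4, 0.5]
opening: 0.466
grasp_force: 0.0
```

Call:
{"name": "apply_moves", "arguments": {
  "plan": [
    [40, 0, 0, -0.02, 0],
    [40, 0, 0, -0.04, 0],
    [85, 0, 0, -0.05, 0],
    [85, 0, 0, -0.02, 0],
    [85, 0, 0, 0, 0]
  ]
}}

```text
clock: 8.25
eef_pos: [0.5739, -0.409, 0.1693]
tcp_rot: [3.139, -0.006, -0.134]
ft_force: [0.5, 0.3, -0.0]
opening: 0.949
grasp_force: 0.0
```

```bash
python3 go.py .462 -.2825 .13 -.133
python3 - <<'E'
from h import *
I,D=viewer.grab_frame("side");cv2.imwrite("pics/s4.png",cv2.resize(I[60:260,200:450,::-1],None,fx=3,fy=3))
E
```

```text
tool@-0.134 [-0.1277 -0.1105  0.0393] tool@-0.133 [-0.1276 -0.1105  0.0393] turn -0.0004 t 8.25 p [ 0.5739 -0.409   0.1693] rot [ 3.139 -0.006 -0.134] F [ 0.5  0.3 -0. ] op 0.949 g 0.0
```

View pics/s4.png

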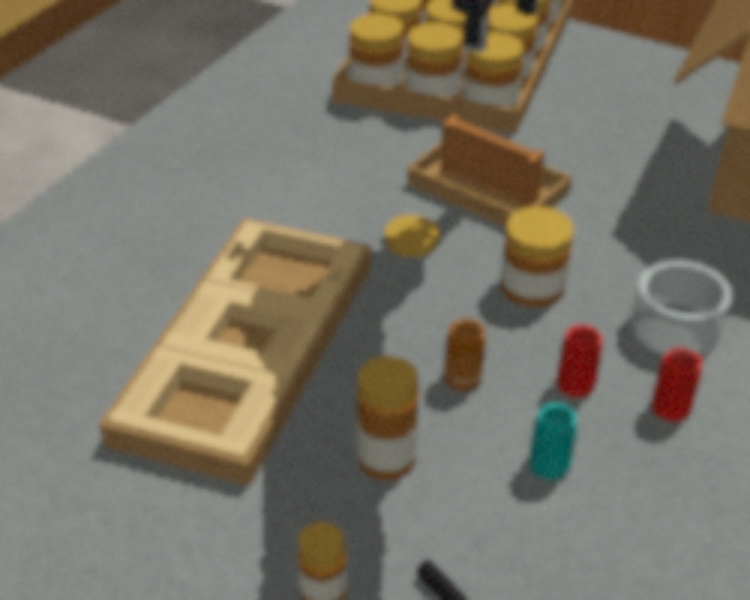

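The spacer stands upright in the returns tray (crop (490,160)). Now the wide lidded jar (crop (540,250)); it has a lid, unlike the open wide jar.

Call:
{"name": "apply_moves", "arguments": {
  "plan": [
    [85, -0.032, -0.0276, 0, 0],
    [85, -0.032, -0.0276, 0, 0],
    [85, -0.032, -0.0276, 0.015, 0],
    [85, -0.032, -0.0276, 0.02, 0],
    [85, 0, 0, 0, 0]
  ]
}}

```text
clock: 8.8
eef_pos: [0.4536, -0.2758, 0.1271]
tcp_rot: [-3.137, 0.011, -0.131]
ft_force: [0.9, -0.9, 1.2]
opening: 0.995
grasp_force: 0.0
```

Call:
{"name": "apply_moves", "arguments": {
  "plan": [
    [85, 0, 0, 0, 0],
    [85, 0, 0, 0, 0]
  ]
}}

```text
clock: 9.0
eef_pos: [0.4609, -0.282, 0.13]
tcp_rot: [3.141, -0.0, -0.133]
ft_force: [0.6, 0.3, 0.8]
opening: 0.995
grasp_force: 0.0
```

```bash
python3 go.py .462 -.2825 .022 -.133
python3 - <<'E'
from h import *
I,D=viewer.grab_frame("top");P=cloud("top",D)
Q=P[(D>0)&(np.hypot(P[...,0]-.462,P[...,1]+.2825)<.045)&(abs(P[...,2]-.072)<.008)];print(len(Q),cv2.minEnclosingCircle((Q[:,:2]*1000).astype(np.float32)))
E
```

```text
tool@-0.133 [0.0011 0.0003 0.108 ] tool@-0.133 [0.0011 0.0003 0.108 ] turn -0.0003 t 9.0 p [ 0.4609 -0.282   0.13  ] rot [ 3.141 -0.    -0.133] F [0.6 0.3 0.8] op 0.995 g 0.0
164 ((461.9034423828125, -282.3245849609375), 30.328784942626953)
```

Call:
{"name": "apply_moves", "arguments": {
  "plan": [
    [85, 0.001, 0, 0.025, 0],
    [85, 0, 0, 0.03, 0],
    [85, 0, 0, 0.03, 0],
    [85, 0, 0, 0.023, 0],
    [85, 0, 0, 0, 0]
  ]
}}

```text
clock: 9.55
eef_pos: [0.4605, -0.2816, 0.0197]
tcp_rot: [-3.141, 0.003, -0.134]
ft_force: [0.1, 0.4, 0.8]
opening: 0.999
grasp_force: 0.0
```

Call:
{"name": "apply_moves", "arguments": {
  "plan": [
    [70, 0, 0, 0, 0],
    [50, 0, 0, 0, 0],
    [0, 0, 0, 0, 0],
    [0, 0, 0, 0, 0],
    [0, 0, 0, 0, 0]
  ]
}}

```text
clock: 10.05
eef_pos: [0.4618, -0.282, 0.0236]
tcp_rot: [3.141, -0.002, -0.134]
ft_force: [-1.6, -0.4, 7.4]
opening: 0.727
grasp_force: 66.7
```

```bash
python3 go.py .669 -.1625 .14 -.133
```

```text
tool@-0.134 [ 0.1894 -0.1461 -0.1164] tool@-0.133 [ 0.1895 -0.1459 -0.1164] turn -0.0004 t 10.05 p [ 0.4618 -0.282   0.0236] rot [ 3.141e+00 -2.000e-03 -1.340e-01] F [-1.6 -0.4  7.4] op 0.727 g 66.7
```

Call:
{"name": "apply_moves", "arguments": {
  "plan": [
    [0, 0, 0, -0.02, 0],
    [0, 0, 0, -0.03, 0],
    [0, 0, 0, -0.03, 0],
    [0, 0.02, -0.0155, -0.03, 0],
    [0, 0.0373, -0.0287, -0.006, 0]
  ]
}}

```text
clock: 10.55
eef_pos: [0.5227, -0.2481, 0.1424]
tcp_rot: [3.139, -0.003, -0.139]
ft_force: [1.6, -1.1, -1.6]
opening: 0.724
grasp_force: 66.8
```

Call:
{"name": "apply_moves", "arguments": {
  "plan": [
    [0, 0.038, -0.0292, 0, 0],
    [0, 0.038, -0.0292, 0, 0],
    [0, 0.036, -0.0278, 0, 0],
    [0, 0.0202, -0.0155, 0, 0],
    [0, 0, 0, 0, 0]
  ]
}}

```text
clock: 11.05
eef_pos: [0.6718, -0.1576, 0.1384]
tcp_rot: [-3.14, -0.002, -0.128]
ft_force: [0.1, -0.1, -2.3]
opening: 0.724
grasp_force: 66.6
```

Call:
{"name": "apply_moves", "arguments": {
  "plan": [
    [0, 0, 0, 0.02, 0],
    [0, 0, 0, 0.03, 0],
    [0, 0, 0, 0.01, 0],
    [0, 0, 0, 0, 0],
    [0, 0, 0, 0, 0]
  ]
}}

```text
clock: 11.55
eef_pos: [0.6684, -0.1625, 0.0791]
tcp_rot: [3.141, -0.0, -0.134]
ft_force: [0.5, -0.2, -2.0]
opening: 0.725
grasp_force: 66.5
```

```bash
python3 go.py .669 -.1625 .0336 -.133
python3 - <<'E'
from h import *
I,D=viewer.grab_frame("side");cv2.imwrite("pics/s5.png",cv2.resize(I[60:260,200:450,::-1],None,fx=3,fy=3))
E
```

```text
tool@-0.134 [ 0.0006 -0.0001  0.0455] tool@-0.133 [ 0.0006 -0.0001  0.0455] turn -0.0006 t 11.55 p [ 0.6684 -0.1625  0.0791] rot [ 3.141 -0.    -0.134] F [ 0.5 -0.2 -2. ] op 0.725 g 66.5
```

View pics/s5.png

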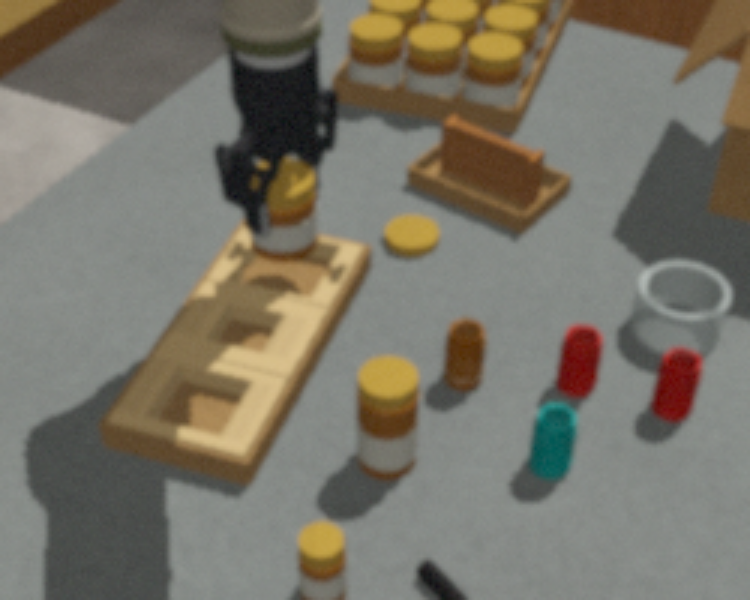

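The wide jar is held upright over the widest cell (crop (285,210)). Descend to just above the floor, then feel for contact.

Call:
{"name": "apply_moves", "arguments": {
  "plan": [
    [0, 0, 0, 0.02, 0],
    [0, 0, 0, 0.015, 0],
    [0, 0, 0, 0.007, 0],
    [0, 0, 0, 0, 0],
    [0, 0, 0, 0, 0]
  ]
}}

```text
clock: 12.1
eef_pos: [0.6685, -0.1621, 0.0366]
tcp_rot: [3.142, -0.0, -0.133]
ft_force: [0.1, 0.6, -1.9]
opening: 0.723
grasp_force: 66.7
```

Call:
{"name": "apply_moves", "arguments": {
  "plan": [
    [0, 0, 0, 0.002, 0],
    [0, 0, 0, 0.001, 0],
    [0, 0, 0, 0.001, 0],
    [0, 0, 0, 0, 0],
    [0, 0, 0, 0, 0]
  ]
}}

```text
clock: 12.6
eef_pos: [0.6683, -0.1621, 0.0324]
tcp_rot: [3.142, -0.0, -0.133]
ft_force: [-0.6, 0.0, -2.1]
opening: 0.73
grasp_force: 66.7
```

Call:
{"name": "apply_moves", "arguments": {
  "plan": [
    [0, 0, 0, 0.001, 0],
    [0, 0, 0, 0.001, 0],
    [0, 0, 0, 0, 0],
    [0, 0, 0, 0, 0]
  ]
}}

```text
clock: 13.0
eef_pos: [0.6684, -0.1621, 0.0317]
tcp_rot: [-3.142, -0.001, -0.133]
ft_force: [-3.9, 0.8, 11.2]
opening: 0.726
grasp_force: 68.1
```

Call:
{"name": "apply_moves", "arguments": {
  "plan": [
    [66, 0, 0, 0, 0],
    [70, 0, 0, 0, 0],
    [82, 0, 0, 0, 0],
    [82, 0, 0, 0, 0]
  ]
}}

```text
clock: 13.4
eef_pos: [0.6683, -0.1621, 0.0302]
tcp_rot: [3.142, 0.0, -0.133]
ft_force: [-1.0, -0.4, 0.2]
opening: 0.958
grasp_force: 0.0
```

Call:
{"name": "apply_moves", "arguments": {
  "plan": [
    [82, 0, 0, -0.02, 0],
    [82, 0, 0, -0.04, 0],
    [82, 0, 0, -0.05, 0],
    [82, 0, 0, -0.02, 0],
    [82, 0, 0, 0, 0]
  ]
}}

```text
clock: 13.9
eef_pos: [0.6702, -0.1626, 0.1642]
tcp_rot: [3.141, -0.006, -0.134]
ft_force: [0.1, -0.5, -1.2]
opening: 0.957
grasp_force: 0.0
```

```bash
python3 go.py .473 -.0145 .16 -.133
python3 - <<'E'
from h import *
I,D=viewer.grab_frame("side");P=cloud("side",D)
Q=P[(D>0)&(np.hypot(P[...,0]-.668,P[...,1]+.162)<.045)&(abs(P[...,2]-.080)<.012)];print(len(Q),cv2.minEnclosingCircle((Q[:,:2]*1000).astype(np.float32)),np.percentile(Q[:,2],[10,50,90]))
E
```

```text
tool@-0.134 [-0.2152 -0.1205  0.0042] tool@-0.133 [-0.2151 -0.1207  0.0042] turn -0.0004 t 13.9 p [ 0.6702 -0.1626  0.1642] rot [ 3.141 -0.006 -0.134] F [ 0.1 -0.5 -1.2] op 0.957 g 0.0
302 ((668.7520141601562, -163.01492309570312), 35.14723205566406) [0.07283435 0.08027578 0.08190225]
```

Call:
{"name": "apply_moves", "arguments": {
  "plan": [
    [82, -0.0426, -0.0241, 0, 0],
    [82, -0.0426, -0.0241, 0, 0],
    [82, -0.0426, -0.0241, 0, 0],
    [82, -0.0426, -0.0241, 0, 0],
    [82, -0.0426, -0.024, 0, 0]
  ]
}}

```text
clock: 14.45
eef_pos: [0.4706, -0.0135, 0.159]
tcp_rot: [3.141, 0.002, -0.133]
ft_force: [0.4, 1.4, 0.9]
opening: 0.958
grasp_force: 0.0
```

Call:
{"name": "apply_moves", "arguments": {
  "plan": [
    [80, 0, 0, 0.02, 0],
    [80, 0, 0, 0, 0],
    [80, 0, 0, 0, 0],
    [80, 0, 0, 0, 0]
  ]
}}

```text
clock: 14.85
eef_pos: [0.4739, -0.0151, 0.1402]
tcp_rot: [3.141, 0.0, -0.135]
ft_force: [0.3, -0.1, 0.4]
opening: 0.939
grasp_force: 0.0
```

```bash
python3 go.py .473 -.0145 .042 -.133
```

```text
tool@-0.135 [-0.001  -0.0005  0.0982] tool@-0.133 [-0.001  -0.0005  0.0982] turn -0.001 t 14.85 p [ 0.4739 -0.0151  0.1402] rot [ 3.141  0.    -0.135] F [ 0.3 -0.1  0.4] op 0.939 g 0.0
```

Call:
{"name": "apply_moves", "arguments": {
  "plan": [
    [80, -0.001, 0, 0.025, 0],
    [80, 0, 0, 0.03, 0],
    [80, 0, 0, 0.03, 0],
    [80, 0, 0, 0.013, 0],
    [80, 0, 0, 0, 0]
  ]
}}

```text
clock: 15.35
eef_pos: [0.472, -0.015, 0.0407]
tcp_rot: [3.141, 0.003, -0.135]
ft_force: [-0.2, 1.2, 0.9]
opening: 0.935
grasp_force: 0.0
```

Call:
{"name": "apply_moves", "arguments": {
  "plan": [
    [60, 0, 0, 0, 0],
    [45, 0, 0, 0, 0],
    [0, 0, 0, 0, 0],
    [0, 0, 0, 0, 0],
    [0, 0, 0, 0, 0]
  ]
}}

```text
clock: 15.85
eef_pos: [0.4729, -0.0146, 0.0435]
tcp_rot: [-3.141, -0.002, -0.134]
ft_force: [-0.2, -1.8, 8.1]
opening: 0.568
grasp_force: 61.8
```

```bash
python3 go.py .632 .030 .16 -.133
```

```text
tool@-0.134 [ 0.1517 -0.0654 -0.1165] tool@-0.133 [ 0.1517 -0.0653 -0.1165] turn -0.0006 t 15.85 p [ 0.4729 -0.0146  0.0435] rot [-3.141e+00 -2.000e-03 -1.340e-01] F [-0.2 -1.8  8.1] op 0.568 g 61.8
```

Call:
{"name": "apply_moves", "arguments": {
  "plan": [
    [0, 0, 0, -0.02, 0],
    [0, 0, 0, -0.03, 0],
    [0, 0, 0, -0.03, 0],
    [0, 0.0317, -0.0134, -0.01, 0],
    [0, 0.042, -0.018, 0, 0]
  ]
}}

```text
clock: 16.35
eef_pos: [0.5494, 0.0065, 0.1354]
tcp_rot: [-3.141, -0.002, -0.135]
ft_force: [2.0, 0.5, -2.9]
opening: 0.571
grasp_force: 62.9
```

Call:
{"name": "apply_moves", "arguments": {
  "plan": [
    [0, 0.042, -0.018, 0, 0],
    [0, 0.036, -0.016, 0, 0],
    [0, 0, 0, 0, 0],
    [0, 0, 0, 0, 0],
    [0, 0, 0, 0, 0]
  ]
}}

```text
clock: 16.85
eef_pos: [0.6299, 0.0299, 0.1323]
tcp_rot: [3.141, 0.001, -0.134]
ft_force: [-0.2, -0.2, -2.3]
opening: 0.572
grasp_force: 62.9
```

```bash
python3 go.py .632 .030 .0515 -.133;python3 - <<'E'
from h import *
I,D=viewer.grab_frame("side");cv2.imwrite("pics/s6.png",cv2.resize(I[60:260,200:450,::-1],None,fx=3,fy=3))
E
```

```text
tool@-0.134 [ 0.0021 -0.0004  0.0808] tool@-0.133 [ 0.0021 -0.0004  0.0808] turn -0.0004 t 16.85 p [0.6299 0.0299 0.1323] rot [ 3.141e+00  1.000e-03 -1.340e-01] F [-0.2 -0.2 -2.3] op 0.572 g 62.9
```

View pics/s6.png

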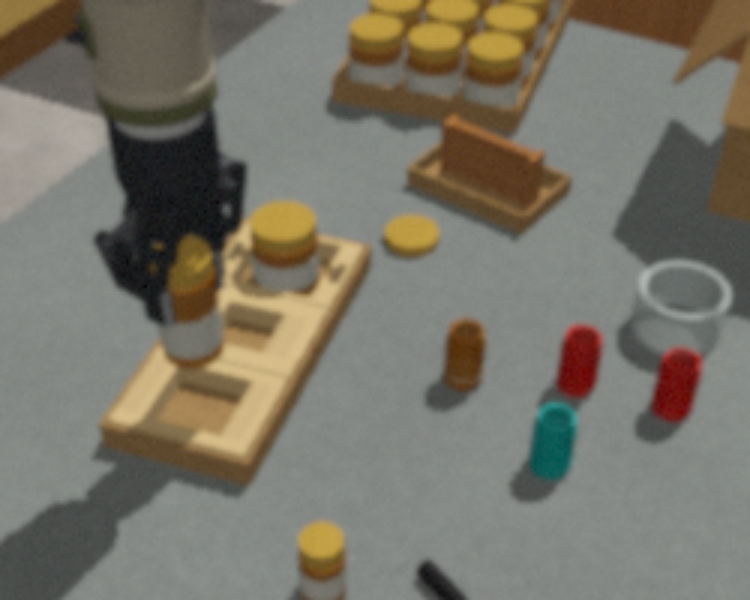

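The wide jar sits in its cell (crop (285,245)), and the tall jar hangs upright over the middle-sized cell (crop (195,300)). Descend.

Call:
{"name": "apply_moves", "arguments": {
  "plan": [
    [0, 0.002, 0, 0.02, 0],
    [0, 0, 0, 0.025, 0],
    [0, 0, 0, 0.02, 0],
    [0, 0, 0, 0.01, 0],
    [0, 0, 0, 0, 0]
  ]
}}

```text
clock: 17.4
eef_pos: [0.632, 0.0297, 0.0563]
tcp_rot: [3.141, 0.002, -0.134]
ft_force: [1.0, 0.3, -2.2]
opening: 0.567
grasp_force: 62.9
```

Call:
{"name": "apply_moves", "arguments": {
  "plan": [
    [0, 0, 0, 0.002, 0],
    [0, 0, 0, 0.001, 0],
    [0, 0, 0, 0, 0],
    [0, 0, 0, 0, 0]
  ]
}}

```text
clock: 17.8
eef_pos: [0.6335, 0.0302, 0.0549]
tcp_rot: [-3.141, -0.001, -0.133]
ft_force: [-0.3, 0.2, -3.2]
opening: 0.57
grasp_force: 62.9
```

Call:
{"name": "apply_moves", "arguments": {
  "plan": [
    [0, 0, 0, 0.001, 0],
    [0, 0, 0, 0.001, 0],
    [0, 0, 0, 0.001, 0],
    [0, 0, 0, 0, 0],
    [0, 0, 0, 0, 0]
  ]
}}

```text
clock: 18.3
eef_pos: [0.6333, 0.0301, 0.0516]
tcp_rot: [-3.142, -0.0, -0.133]
ft_force: [-1.5, 0.6, 3.9]
opening: 0.568
grasp_force: 63.3
```

Contact beginning. Half a millimetre more, then release.

Call:
{"name": "apply_moves", "arguments": {
  "plan": [
    [0, 0, 0, 0.0005, 0],
    [0, 0, 0, 0, 0],
    [52, 0, 0, 0, 0],
    [56, 0, 0, 0, 0],
    [72, 0, 0, 0, 0]
  ]
}}

```text
clock: 18.8
eef_pos: [0.6333, 0.0301, 0.0506]
tcp_rot: [3.142, 0.0, -0.133]
ft_force: [-0.3, -0.7, -0.3]
opening: 0.805
grasp_force: 0.0
```

Call:
{"name": "apply_moves", "arguments": {
  "plan": [
    [72, 0, 0, 0, 0],
    [72, 0, 0, -0.02, 0],
    [72, 0, 0, -0.04, 0],
    [72, 0, 0, -0.05, 0],
    [72, 0, 0, 0, 0]
  ]
}}

```text
clock: 19.3
eef_pos: [0.6365, 0.03, 0.1668]
tcp_rot: [-3.139, -0.009, -0.134]
ft_force: [1.1, 0.3, -0.5]
opening: 0.842
grasp_force: 0.0
```

```bash
python3 go.py .4472 .129 .13 -.133
python3 - <<'E'
from h import *
I,D=viewer.grab_frame("side");P=cloud("side",D)
Q=P[(D>0)&(np.hypot(P[...,0]-.633,P[...,1]-.030)<.045)&(abs(P[...,2]-.104)<.012)];print(len(Q),cv2.minEnclosingCircle((Q[:,:2]*1000).astype(np.float32)),np.percentile(Q[:,2],[10,50,90]))
E
```

```text
tool@-0.134 [-0.2009 -0.0728  0.0368] tool@-0.133 [-0.2008 -0.073   0.0368] turn -0.0006 t 19.3 p [0.6365 0.03   0.1668] rot [-3.139 -0.009 -0.134] F [ 1.1  0.3 -0.5] op 0.842 g 0.0
272 ((634.0576171875, 31.482967376708984), 25.709392547607422) [0.09662476 0.10418187 0.10602698]
```

Call:
{"name": "apply_moves", "arguments": {
  "plan": [
    [70, -0.0395, -0.0147, 0, 0],
    [70, -0.0395, -0.0147, 0, 0],
    [70, -0.0395, -0.0147, 0, 0],
    [70, -0.0395, -0.0147, 0.01, 0],
    [70, -0.0395, -0.0145, 0.02, 0]
  ]
}}

```text
clock: 19.85
eef_pos: [0.446, 0.1296, 0.1307]
tcp_rot: [-3.141, -0.001, -0.134]
ft_force: [0.3, 0.9, -0.5]
opening: 0.817
grasp_force: 0.0
```

Call:
{"name": "apply_moves", "arguments": {
  "plan": [
    [70, 0, 0, 0.02, 0],
    [70, 0, 0, 0, 0],
    [70, 0, 0, 0, 0],
    [70, 0, 0, 0, 0]
  ]
}}

```text
clock: 20.25
eef_pos: [0.4482, 0.1286, 0.1111]
tcp_rot: [-3.142, -0.001, -0.135]
ft_force: [0.7, -0.7, 0.2]
opening: 0.822
grasp_force: 0.0
```

```bash
python3 go.py .4472 .129 .026 -.133
```

```text
tool@-0.135 [-0.0011 -0.0002  0.0851] tool@-0.133 [-0.0011 -0.0003  0.0851] turn -0.001 t 20.25 p [0.4482 0.1286 0.1111] rot [-3.142e+00 -1.000e-03 -1.350e-01] F [ 0.7 -0.7  0.2] op 0.822 g 0.0
```

Call:
{"name": "apply_moves", "arguments": {
  "plan": [
    [70, -0.001, 0, 0.02, 0],
    [70, 0, 0, 0.03, 0],
    [70, 0, 0, 0.025, 0],
    [70, 0, 0, 0.008, 0],
    [70, 0, 0, 0, 0]
  ]
}}

```text
clock: 20.75
eef_pos: [0.4464, 0.1286, 0.0274]
tcp_rot: [3.141, 0.001, -0.134]
ft_force: [0.4, 0.2, 0.4]
opening: 0.816
grasp_force: 0.0
```

Call:
{"name": "apply_moves", "arguments": {
  "plan": [
    [50, 0, 0, 0, 0],
    [32, 0, 0, 0, 0],
    [0, 0, 0, 0, 0],
    [0, 0, 0, 0, 0],
    [0, 0, 0, 0, 0]
  ]
}}

```text
clock: 21.25
eef_pos: [0.4468, 0.1292, 0.0292]
tcp_rot: [-3.141, -0.002, -0.134]
ft_force: [-0.9, -1.2, 10.6]
opening: 0.396
grasp_force: 58.7
```

```bash
python3 go.py .6505 -.0665 .16 -.133
```

```text
tool@-0.134 [ 0.2279  0.1668 -0.1308] tool@-0.133 [ 0.2278  0.167  -0.1308] turn -0.0003 t 21.25 p [0.4468 0.1292 0.0292] rot [-3.141e+00 -2.000e-03 -1.340e-01] F [-0.9 -1.2 10.6] op 0.396 g 58.7
```

Call:
{"name": "apply_moves", "arguments": {
  "plan": [
    [0, 0, 0, -0.02, 0],
    [0, 0, 0, -0.03, 0],
    [0, 0, 0, -0.04, 0],
    [0, 0, 0, -0.04, 0],
    [0, 0.02, 0.0147, 0, 0]
  ]
}}

```text
clock: 21.75
eef_pos: [0.4644, 0.1142, 0.1629]
tcp_rot: [-3.137, -0.006, -0.13]
ft_force: [1.0, 0.7, -1.4]
opening: 0.392
grasp_force: 60.4
```

Call:
{"name": "apply_moves", "arguments": {
  "plan": [
    [0, 0.038, 0.0278, 0, 0],
    [0, 0.038, 0.0278, 0, 0],
    [0, 0.038, 0.0278, 0, 0],
    [0, 0.038, 0.0278, 0, 0],
    [0, 0.036, 0.0264, 0, 0]
  ]
}}

```text
clock: 22.25
eef_pos: [0.6333, -0.0512, 0.1589]
tcp_rot: [-3.141, -0.001, -0.134]
ft_force: [1.1, 0.5, -1.1]
opening: 0.389
grasp_force: 60.4
```

Call:
{"name": "apply_moves", "arguments": {
  "plan": [
    [0, 0.02, 0.0147, 0, 0],
    [0, 0, 0, 0, 0],
    [0, 0, 0, 0, 0],
    [0, 0, 0, 0, 0]
  ]
}}

```text
clock: 22.65
eef_pos: [0.6491, -0.0655, 0.1581]
tcp_rot: [-3.141, 0.001, -0.132]
ft_force: [-0.2, 0.4, -1.0]
opening: 0.395
grasp_force: 60.4
```

```bash
python3 go.py .6505 -.0665 .0372 -.133;python3 - <<'E'
from h import *
I,D=viewer.grab_frame("side");cv2.imwrite("pics/s7.png",cv2.resize(I[60:260,200:450,::-1],None,fx=3,fy=3))
E
```

```text
tool@-0.132 [0.0015 0.0008 0.1209] tool@-0.133 [0.0015 0.0008 0.1209] turn 0.0005 t 22.65 p [ 0.6491 -0.0655  0.1581] rot [-3.141e+00  1.000e-03 -1.320e-01] F [-0.2  0.4 -1. ] op 0.395 g 60.4
```

View pics/s7.png

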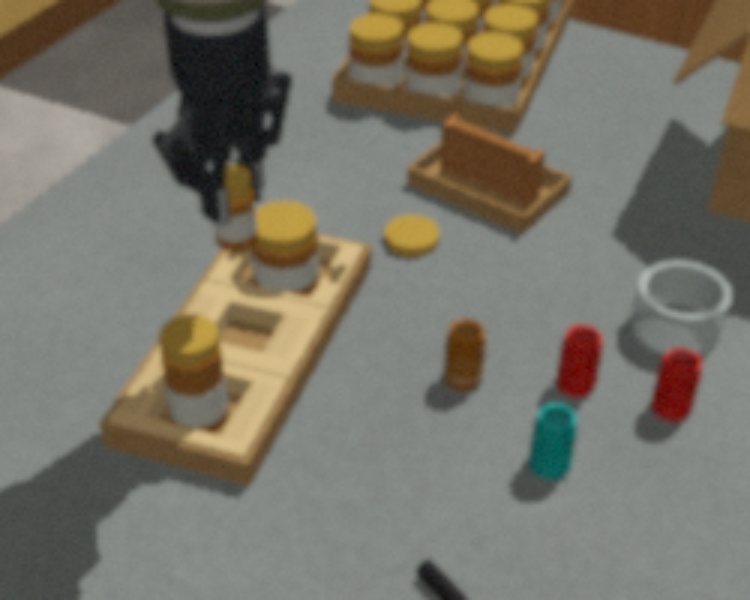

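Tall and wide jars sit in their cells (crop (195,370), (285,245)); the small jar hangs upright over the middle cell (crop (237,205)). The gripper's knuckles are wide, so I'll turn it so that it closes across the row.

```bash
python3 -c "
from h import *
print(monitor.state()['qpos'])"
```

```text
[-0.05735061  0.59567737  0.10846337  1.84258968 -0.09437659  0.70873347
 -1.59820375]
```

Call:
{"name": "apply_moves", "arguments": {
  "plan": [
    [0, 0.0015, 0.0008, 0, 0],
    [0, 0, 0, 0, 0.085],
    [0, 0, 0, 0, 0]
  ]
}}

```text
clock: 23.0
eef_pos: [0.6512, -0.0669, 0.158]
tcp_rot: [-3.142, 0.0, -0.268]
ft_force: [-0.4, -0.4, -1.2]
opening: 0.397
grasp_force: 60.4
```

```bash
python3 -c "
from h import *
s=monitor.state();print(s['qpos'],s['tcp_rot'],s['eef_pos'])"
```

```text
[-0.08126743  0.6000785   0.14875132  1.83966267 -0.12859134  0.71113525
 -1.69927737] [-3.14158951e+00  2.30523698e-05 -2.67919822e-01] [ 0.65124677 -0.06688865  0.15797125]
```

Call:
{"name": "apply_moves", "arguments": {
  "plan": [
    [0, 0, 0, 0, 0.09],
    [0, 0, 0, 0, 0.09],
    [0, 0, 0, 0, 0.09],
    [0, 0, 0, 0, 0.08],
    [0, 0, 0, 0, 0]
  ]
}}

```text
clock: 23.5
eef_pos: [0.6513, -0.0669, 0.1578]
tcp_rot: [3.141, 0.0, -0.814]
ft_force: [0.4, 0.2, -1.1]
opening: 0.391
grasp_force: 60.4
```

Call:
{"name": "apply_moves", "arguments": {
  "plan": [
    [0, 0, 0, 0.02, 0],
    [0, 0, 0, 0.03, 0],
    [0, 0, 0, 0.02, 0],
    [0, 0, 0, 0, 0],
    [0, 0, 0, 0, 0]
  ]
}}

```text
clock: 24.0
eef_pos: [0.6514, -0.0677, 0.088]
tcp_rot: [3.141, 0.0, -0.813]
ft_force: [0.6, -0.3, -0.6]
opening: 0.397
grasp_force: 60.3
```

```bash
python3 go.py .6505 -.0665 .0372 -.82; python3 -c "
from h import *
s=monitor.state();print(s['qpos'])"
```

```text
tool@-0.813 [-0.0015 -0.0002  0.0508] tool@-0.820 [-0.0015 -0.0002  0.0508] turn 0.0042 t 24.0 p [ 0.6514 -0.0677  0.088 ] rot [ 3.141  0.    -0.813] F [ 0.6 -0.3 -0.6] op 0.397 g 60.3
[-0.15067085  0.70263482  0.26241678  1.88593308 -0.30510535  0.59231709
 -2.0770535 ]
```

Call:
{"name": "apply_moves", "arguments": {
  "plan": [
    [0, -0.0015, 0, 0.02, 0],
    [0, 0, 0, 0.02, 0],
    [0, 0, 0, 0.006, 0],
    [0, 0, 0, 0, 0],
    [0, 0, 0, 0, 0]
  ]
}}

```text
clock: 24.5
eef_pos: [0.6511, -0.0668, 0.043]
tcp_rot: [-3.141, -0.001, -0.816]
ft_force: [0.1, 0.3, -0.7]
opening: 0.393
grasp_force: 60.4
```

Call:
{"name": "apply_moves", "arguments": {
  "plan": [
    [0, 0, 0, 0.002, 0],
    [0, 0, 0, 0.001, 0],
    [0, 0, 0, 0.001, 0],
    [0, 0, 0, 0, 0],
    [0, 0, 0, 0, 0]
  ]
}}

```text
clock: 25.0
eef_pos: [0.6503, -0.0666, 0.0378]
tcp_rot: [3.142, 0.0, -0.817]
ft_force: [-0.2, -0.1, -1.4]
opening: 0.398
grasp_force: 60.4
```

Call:
{"name": "apply_moves", "arguments": {
  "plan": [
    [0, 0, 0, 0.001, 0],
    [0, 0, 0, 0.0005, 0],
    [0, 0, 0, 0, 0],
    [0, 0, 0, 0, 0]
  ]
}}

```text
clock: 25.4
eef_pos: [0.6505, -0.0666, 0.0374]
tcp_rot: [-3.141, -0.0, -0.817]
ft_force: [-2.7, 0.8, 10.1]
opening: 0.394
grasp_force: 61.5
```

Call:
{"name": "apply_moves", "arguments": {
  "plan": [
    [37, 0, 0, 0, 0],
    [42, 0, 0, 0, 0],
    [55, 0, 0, 0, 0],
    [55, 0, 0, 0, 0],
    [55, 0, 0, 0, 0]
  ]
}}

```text
clock: 25.9
eef_pos: [0.6503, -0.0666, 0.0361]
tcp_rot: [3.141, 0.0, -0.817]
ft_force: [0.4, 0.1, -0.7]
opening: 0.643
grasp_force: 0.0
```

Call:
{"name": "apply_moves", "arguments": {
  "plan": [
    [55, 0, 0, -0.02, 0],
    [55, 0, 0, -0.04, 0],
    [55, 0, 0, -0.05, 0],
    [55, 0, 0, -0.05, 0],
    [55, 0, 0, -0.03, 0]
  ]
}}

```text
clock: 26.4
eef_pos: [0.6513, -0.0671, 0.2302]
tcp_rot: [-3.139, -0.003, -0.817]
ft_force: [0.5, -0.8, 0.6]
opening: 0.647
grasp_force: 0.0
```

Call:
{"name": "apply_moves", "arguments": {
  "plan": [
    [55, 0, 0, 0, 0],
    [55, 0, 0, 0, 0],
    [55, 0, 0, 0, 0]
  ]
}}

```text
clock: 26.7
eef_pos: [0.6496, -0.0663, 0.2251]
tcp_rot: [3.14, 0.002, -0.816]
ft_force: [-0.4, 1.1, -0.7]
opening: 0.646
grasp_force: 0.0
```

Run:
```python
from h import *
I,D=viewer.grab_frame("side");P=cloud("side",D);cv2.imwrite("pics/s8.png",I[...,::-1])
for n,x,y,z in(("small",.6505,-.0666,.072),("tall",.633,.03,.104),("wide",.6685,-.1625,.08)):
    Q=P[(D>0)&(np.hypot(P[...,0]-x,P[...,1]-y)<.04)&(abs(P[...,2]-z)<.012)];print(n,len(Q),cv2.minEnclosingCircle((Q[:,:2]*1000).astype(np.float32)),np.percentile(Q[:,2],[10,50,90]))
```

```text
small 124 ((649.9835205078125, -66.05268859863281), 17.85873794555664) [0.06482448 0.07160839 0.0739812 ]
tall 271 ((633.5537719726562, 30.07383155822754), 25.505022048950195) [0.09661403 0.1041882  0.10580525]
wide 304 ((667.6497802734375, -160.7445068359375), 32.36464309692383) [0.07313435 0.08010786 0.08165876]
```

View pics/s8.png

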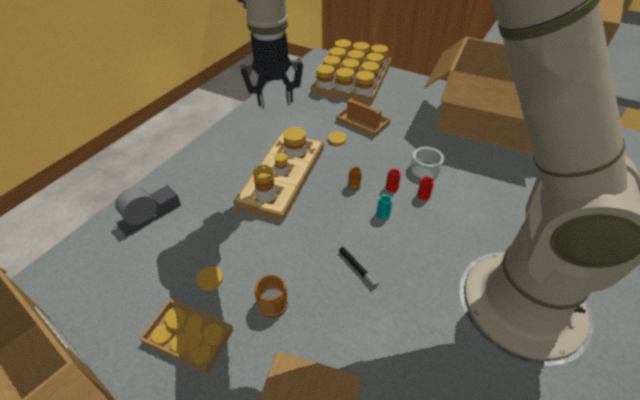

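All three jars are upright on their cell floors ((294,138), (281,160), (264,180)). The spacer stands in the returns tray (363,115), and the open jars at (355,178) and (271,295) have not moved. Handing in.

```bash
python3 -c "
from workcell import arm
print(arm.hand_in())"
```

```text
the job is handed in; nothing more can be done
None
```

The job is handed in: the spacer stands upright in the returns tray, the wide, tall and small jars stand on the floors of their own cells, and the two open jars were not touched.

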